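Re-aim the jar sensor of a honey filler with its two mirror screws

ROBOT

A 7-joint arm with a two-finger parallel gripper is mounted at the origin on the work surface. World frame = base frame: x ahead of the robot, y to its left, z up, the work surface at z = 0. Lengths are in mm, angles in rad, forces in N, time in s.
With the tool pointing down it reaches from about 400 to 900 mm from the base axis. Payload 5.5 kg.
Tool frame: the origin (TCP) lies at the very end of the fingers, on their centre line; the grasp point (between the pads) lies 19 mm behind it (grasp_offset is the z of the grasp point in the tool frame, in mm); z points along the fingers, y is the direction in which the jaws open and shut (so a half turn about z gives the same grasp; the last joint's range is limited). The gripper opens to 92 mm and grips with 3 to 60 N. Pads are 19 mm wide; open, the fingers measure 130 mm over their backs; the gripper's body (75 mm by 190 mm) begins 47 mm behind the grasp point.
Start: joints at [1.578, 0.501, -0.427, 1.55, 0.221, 1.138, -0.21], TCP at [164.497, -628.841, 226.729] pointing down, gripper open.
Joint ranges: [-2.88, 2.88], [-0.31, 2.03], [-1.54, 1.56], [0.2, 2.42], [-1.41, 4.55], [0.19, 2.02], [-2.57, 2.57]. Speed limits (rad/s): [2.57, 2.57, 3.14, 3.14, 3.14, 3.14, 3.14].

INTERFACE

Orientations are given as a unit quaternion [x, y, z, w].
In Python, from station import * gives the robot as it stands. The module is installed in compiled form; this text tells all that it offers.
- The arm moves only by the tool play_rows, never from a script. Its argument "targets" is a list of rows, each an object with "translation": the shift along the world's x, y, z in mm, a list of three; "turn": the turn about the world's z in degrees. A call has exactly 10 rows; each row is the pose to reach, as a shift and turn from the pose commanded when the call began; what a row does not reach only later rows make up. A row lasts 1/12 s, in which the tool goes at most 41.7 mm and 7.16 degrees, less where a joint would pass 70% of its speed; a pose out of reach is approached as far as the arm can. A call with a gripper value outside its range is refused whole. "grip" is the opening, from 0 (shut) to 1 (fully open), set as the call begins (left out, the last holds). The fingers move at their own pace and stop on an object; "squeeze" is the grip in N (left out, the last holds). Time passes only in rows, so rows that repeat a pose let the fingers close, or fill a call up. It gives the time, the measured TCP pose, the force and the opening at its end, in the units of the state.
- state(): the state, without advancing time (a new reading comes with each control period).
- capture(name): name is "scene" or "top" or "wrist"; returns (picture, depth): 384x512x3 uint8, red, green, blue; 384x512 float32, mm along the optical axis (not along the pixel's ray), 0 where there is no reading.
- camera_model(name): a dict with "vfov" (degrees; the focal length in pixels is half the picture's height over the tangent of half this angle, whatever the lens; pixels are square), "cx", "cy" (the principal point, pixels), "view" (4x4, takes a point from world to camera coordinates). Camera axes: x right, y down, z forward; pixel columns grow to the right and rows downward; lengths in mm; the calibration is good to about 2 mm. A picture is of the moment at which its call begins: read the wrist's pose just before it. camera_model takes no time and is no camera call; for the wrist camera it gives the pose at the moment of the call.
- job_done(): hands the job in, once; it reports no verdict.
Trained networks look in the newest picture that a camera, given by its name, has taken for a name from the list of things; names that differ only in an ending like _2 or _b are one class to them, and where a whole thing is asked for, a point or a joint stands for the part that bears it (a point fixed in the world has none). Each returns a list of dicts, best first, with "p" (0 to 1); they miss things now and then, are a little off and sometimes report something else, mostly with a low value. They report only what shows in the picture. A call takes as long as a camera call.
- trace(camera, name): "mask" (384x512 bool, what is visible of it) and "extent" ([left, top, right, bottom] in pixels, round what is visible of it).
The state is a dict: "clock": time; "joint_pos": joint angles; "dq": joint speeds; "tau": joint torques, N m; "ee_pos": TCP position; "tcp_rot": TCP orientation; "contact_force": force on the tool from outside, world axes, zero at the start; "ft_torque": the same for the moment, N m; "gripper_width": opening from 0.0 (shut) to 1.0 (fully open).
Only numpy, scipy, OpenCV 4.12 (cv2) and the standard library are available. Lean on these libraries where they do the work, as an engineer would, in place of code of your own. Each camera call takes 0.05 s, during which the arm holds its last target.

TASK

The mirror of the honey filler's jar sensor was taken off for cleaning and both its adjusting screws were left backed out, so the red laser spot has wandered off. Turn the two knurled mirror screws until the whole red spot lies inside the small ring engraved on the jar platform, then let go. Leave the jar, the lids and the hive tool where they are, and do not lean on the sensor or the mirror mount.

Things in the scene. Friction and masses are not known exactly. Their poses are not given: they have to be found in the camera images.
- stand: Honey filler's stand, fixed: base plate 260 x 340 x 12 mm. Origin: centre of its underside; x away from the robot, y left, z up; yawed up to 0.3 rad. On it, in its axes: 40 mm square column, 314 mm tall, at (-50, 140) mm, bearing mount and sensor; round white-faced jar platform, 96 mm across, top at 20 mm; filling pipe with white valve, 211 mm tall, from (-95, -148) to (16, -72) mm.
- mount: Mirror mount: square back plate 92 x 92 x 12 mm above a tilting mirror. Origin: mirror's middle, at (-30, -15, 245) mm in the stand's axes. z: square to the plate, up and leaning 40 degrees to the stand's -x; x up the slope; y as the stand's. Plate's upper face at z = 35 mm. From it stand two knurled screws at (26, -26) and (-26, 26) mm and a fixed pivot head, 8 mm tall, at (-26, -26) mm.
- upper_screw_grip (a point): Middle of the upper (farther, right) screw's knob: round, knurled, 24 mm across, 26 mm long, about 308 mm above the bench, 26 mm above the mount's plate. z: out along its axis, as the mount's z. Turns in place (leans under 3 degrees), friction 0.06 N m, stays where left. 1 rad clockwise, seen from its outer end, moves the spot 4.55 mm along the stand's -x and 0.22 mm along +y.
- lower_screw_grip (a point): Middle of the lower (nearer, left) screw's knob, 74 mm from the upper one and about 275 mm above the bench; same knob, axes and friction. 1 rad clockwise, seen from its outer end, moves the spot 4.1 mm along the stand's -y and 0.28 mm along -x. Both screws start 1.7 to 3.3 rad backed out (anticlockwise).
- spot (a point): Centre of the red laser spot, 8 mm across, which the mirror throws on the jar platform's top. It moves at once with the screws and cannot be touched.
- laser_spot: The same red spot as a body, origin at its centre.
- mark (a point): Centre of the small engraved aiming ring (dark line, 14 mm across inside, with four cross lines) on the platform's top, at (42, -53, 20) mm in the stand's axes.
- sensor: Laser sensor: black box 58 x 24 x 44 mm, origin at its centre, about 174 mm above the bench, beyond and left of the mirror. Not to be leaned on.
- honey_jar: Bystander: full amber jar with a metal lid, 68 mm across, 100 mm tall, right of the stand; origin at the centre of its underside.
- lids: Bystander: stack of three jar lids, 70 mm across, 38 mm tall, right of the stand; origin under its centre.
- hive_tool: Bystander: flat steel hive tool 230 x 46 mm, up to 22 mm tall, left of the stand; origin under its middle.

How it is judged (in metres and radians):
At the end, for the whole second after the job is handed in: The centre of the spot is within 3.5 mm of the centre of the small ring and is not moving; nothing touches the screws (horizontal distance between spot and mark below 0.0035 m and linear speed of laser_spot below 0.002 m/s).
It fails at once if a bystander (jar, lids, hive tool) is moved by more than 20 mm (distance of any of honey_jar, lids, hive_tool from where it was at the start of the episode above 0.02 m).
It fails at once if the sensor is pushed with more than 10 N (contact force between any of the fingers, the arm and sensor above 10 N).
It fails at once if the mirror mount's back plate is pushed with more than 20 N (contact force between any of the fingers, the arm and mount above 20 N).
It also fails if it takes over 58 s, if anything falls off the work surface, if the arm or the gripper's body presses on something with over 40 N, if the wrist force passes 120 N, or if a joint passes its speed limit or range.

## Working session

There is one attempt and no reset: what is moved stays moved. The work goes in short steps, Python scripts to look and compute and a tool call to move; the robot and the scene stay as the last step left them, time stands still between calls to the robot, and variables do not carry over. Pictures are saved under pics/ and viewed, and the job is handed in when it is done.

Besides the shell and the picture viewer there is one more tool, called by a JSON object that holds its "name" and its "arguments", one argument or row to a line. play_rows: Moves the arm, as the interface text tells. Its arguments: {"type":"object","properties":{"targets":{"type":"array","items":{"type":"object","properties":{"translation":{"type":"array","items":{"type":"number"}},"turn":{"type":"number"}}}},"grip":{"type":"number"},"squeeze":{"type":"number"}},"required":["targets"]}

```bash
mkdir -p pics; python3 - <<'E'
from station import *
import cv2,numpy as np
s=state(); print(s['clock'],s['ee_pos'],s['tcp_rot'],s['gripper_width'],s['contact_force'])
for c in ['scene','top']:
    im,d=capture(c); cv2.imwrite(f'pics/{c}0.png',im[:,:,::-1]); np.save(f'{c}0.npy',d)
    m=camera_model(c); print(c,m)
    for n in ['stand','mount','upper_screw_grip','lower_screw_grip','laser_spot','mark','sensor']:
        try: r=trace(c,n)
        except Exception as e: print(n,e); continue
        print(n,[(round(q['p'],2),q['extent'],int(q['mask'].sum())) for q in r[:3]])
        if r: np.save(f'm_{c}_{n}.npy',r[0]['mask'])
E
```

```text
0.0 [ 164.26013818 -628.19885189  225.67783769] [ 9.91827809e-01  1.27580131e-01 -7.91800964e-05 -9.48999857e-04] 0.9981928600718543 [ 0.38687804 -0.67229405  0.07175069]
scene {'vfov': 51.838466996697484, 'cx': 255.20682282122544, 'cy': 193.4264223675126, 'view': array([[-3.52147965e-01,  9.35772930e-01,  1.79118522e-02,
         1.79843305e+02],
       [ 6.97362552e-01,  2.75097974e-01, -6.61820653e-01,
        -2.77873091e+02],
       [-6.24241366e-01, -2.20567741e-01, -7.49448190e-01,
         1.54187760e+03],
       [ 0.00000000e+00,  0.00000000e+00,  0.00000000e+00,
         1.00000000e+00]])}
stand [(0.64, [197.4, 138.4, 345.5, 294.4], 10981), (0.48, [201.5, 144.7, 225.2, 182.4], 617)]
mount [(0.6, [253.8, 153.9, 289.0, 166.7], 276)]
upper_screw_grip [(0.42, [259.3, 135.5, 270.9, 152.7], 129)]
lower_screw_grip [(0.56, [282.9, 145.4, 295.8, 159.4], 130), (0.33, [245.4, 212.1, 259.3, 241.6], 319)]
laser_spot []
mark [(0.66, [195.4, 136.8, 344.2, 294.0], 11079), (0.48, [244.8, 211.1, 261.8, 241.0], 330)]
sensor [(0.67, [245.2, 209.6, 260.4, 241.2], 325)]
top {'vfov': 56.604820813958675, 'cx': 252.72407816852564, 'cy': 189.70141091810635, 'view': array([[ 7.48646015e-03, -9.99860785e-01, -1.49118670e-02,
         2.59241945e+01],
       [-9.92897137e-01, -5.66192970e-03, -1.18841146e-01,
         5.74415099e+02],
       [ 1.18740172e-01,  1.56956496e-02, -9.92801298e-01,
         9.94498796e+02],
       [ 0.00000000e+00,  0.00000000e+00,  0.00000000e+00,
         1.00000000e+00]])}
stand [(0.87, [164.8, 126.0, 310.0, 248.3], 11609)]
mount [(0.64, [223.5, 186.3, 269.4, 228.4], 1278)]
upper_screw_grip [(0.67, [251.4, 198.2, 267.9, 215.7], 163)]
lower_screw_grip [(0.67, [311.5, 211.4, 337.5, 235.6], 500), (0.43, [223.0, 216.2, 238.7, 235.0], 166)]
laser_spot []
mark [(0.95, [157.4, 128.7, 309.7, 249.0], 11656)]
sensor [(0.8, [243.3, 131.3, 258.1, 162.1], 294)]
```

```bash
python3 - <<'E'
import cv2
a=cv2.imread('pics/scene0.png')[110:320,170:450]; cv2.imwrite('pics/s0c.png',cv2.resize(a,None,fx=2.8,fy=2.8,interpolation=3))
a=cv2.imread('pics/top0.png')[90:290,140:400]; cv2.imwrite('pics/t0c.png',cv2.resize(a,None,fx=3,fy=3,interpolation=3))
E
```

```text
(no output)
```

View pics/s0c.png

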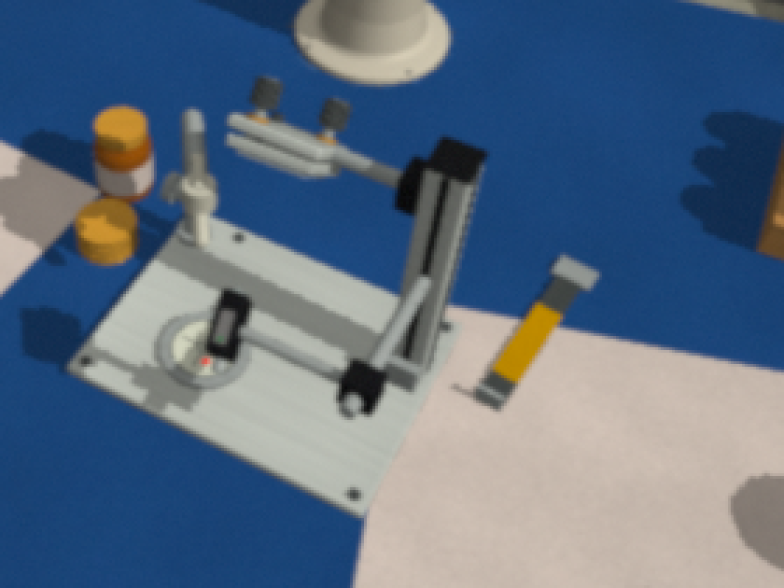

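View pics/t0c.png

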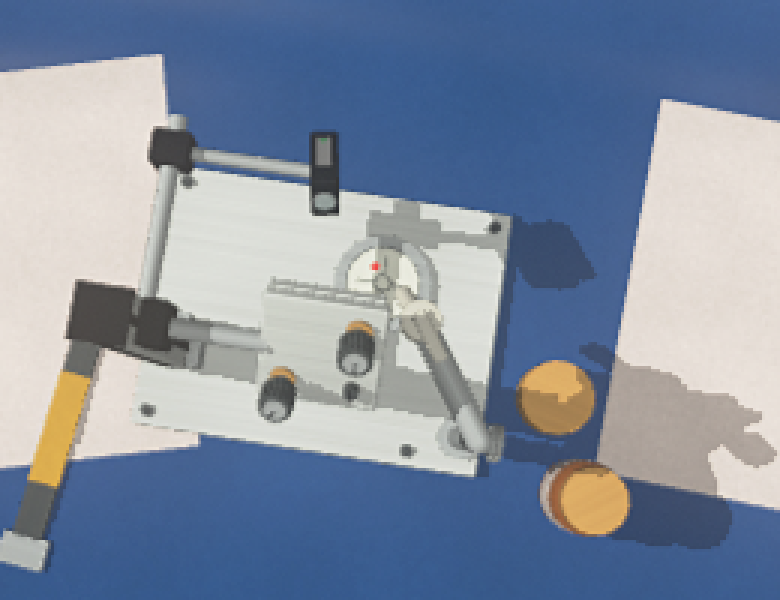

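```bash
cat > h.py <<'E'
import numpy as np,cv2
def K(m): 
    f=192/np.tan(np.radians(m['vfov']/2)); return f,m['cx'],m['cy']
def cloud(m,d):
    f,cx,cy=K(m); v,u=np.mgrid[0:384,0:512]
    p=np.stack([(u-cx)/f*d,(v-cy)/f*d,d],-1); V=m['view']
    return (p-V[:3,3])@V[:3,:3]
def ray_z(m,u,v,z):
    f,cx,cy=K(m);V=m['view'];R=V[:3,:3]; o=-R.T@V[:3,3]; r=R.T@np.array([(u-cx)/f,(v-cy)/f,1]); return o+r*(z-o[2])/r[2]
def proj(m,P):
    f,cx,cy=K(m);q=np.asarray(P)@m['view'][:3,:3].T+m['view'][:3,3]; return np.stack([q[...,0]/q[...,2]*f+cx,q[...,1]/q[...,2]*f+cy],-1)
def spotpix(im,box=(230,150,300,215)):
    a=im.astype(int); l,t,r,b=box
    w=np.clip(a[...,0]-np.maximum(a[...,1],a[...,2])-60,0,None)*1.0
    mk=np.zeros_like(w); mk[t:b,l:r]=1; w*=mk
    if w.sum()==0: return None
    v,u=np.mgrid[0:384,0:512]; return (w*u).sum()/w.sum(),(w*v).sum()/w.sum(),int((w>0).sum())
E
python3 - <<'E'
from station import *
from h import *
for c in ['top','scene']:
    m=camera_model(c); d=np.load(f'{c}0.npy'); P=cloud(m,d); mk=np.load(f'm_{c}_stand.npy')
    ok=mk&(abs(P[...,2]-12)<7)&(d>0)
    pts=P[ok][:,:2].astype(np.float32); print(c,ok.sum(),np.median(P[ok][:,2]))
    r=cv2.minAreaRect(pts);print(r)
    im=cv2.imread(f'pics/{c}0.png')[:,:,::-1]
    sp=spotpix(im); print(sp)
    if sp: print('spot',ray_z(m,sp[0],sp[1],20))
    for n in ['upper_screw_grip','lower_screw_grip']:
        mm=np.load(f'm_{c}_{n}.npy')&(d>0); print(n,np.median(P[mm],0))
m=camera_model('top');print('mark',ray_z(m,267.3-.3,184.3-.3,20))
E
```

```text
top 6631 11.824321125559647
((575.1781005859375, 72.41366577148438), (394.0234069824219, 282.5564270019531), 81.5462646484375)
(np.float64(264.65194805194807), np.float64(178.42597402597403), 6)
spot [609.50329248  -4.83587093  20.        ]
upper_screw_grip [503.81710529  14.00173384 318.01290528]
lower_screw_grip [ 482.54839688 -174.03191451   37.52003415]
scene 6426 12.64793152164695
((502.7332763671875, 58.37702941894531), (342.2188415527344, 375.2992248535156), 81.28575134277344)
None
upper_screw_grip [510.00780338  18.37440412 313.72383816]
lower_screw_grip [478.07273549  74.96197223 280.27452788]
mark [593.02530964 -11.77215649  20.        ]
```

```bash
cat > fit.py <<'E'
from station import *
from h import *
from scipy.optimize import least_squares
c40,s40=np.cos(np.radians(40)),np.sin(np.radians(40))
def mt(x,y,z): return [-30+x*c40-z*s40,-15+y,245+x*s40+z*c40]
S=np.array([[130,-170,12],[-130,-170,12],[-130,170,12],[42,-53,20],mt(26,-26,74),mt(-26,26,74),mt(-26,-26,43)])
def full(p): return (np.array(p)+.5)/3-.5+np.array([140,90])
U=full([(511,215),(475,475),(133,424),(382,283),(354,367),(274,410),(352,392)])
m=camera_model('top')
def W(q,S=S):
    c,s=np.cos(q[2]),np.sin(q[2]); S=np.atleast_2d(S)
    return np.stack([q[0]+c*S[:,0]-s*S[:,1],q[1]+s*S[:,0]+c*S[:,1],S[:,2]],-1)
if __name__=='__main__':
    r=least_squares(lambda q:(proj(m,W(q))-U).ravel(),[570,60,-.15],loss='soft_l1')
    q=r.x; print(q); print((proj(m,W(q))-U).round(2)); np.save('q.npy',q)
    print('knobs U,L mid',W(q,[mt(26,-26,61),mt(-26,26,61)]).round(1)); print('mark',W(q,[42,-53,20]))
    im=cv2.imread('pics/scene0.png'); im2=cv2.resize(im[110:320,170:450],None,fx=2.8,fy=2.8,interpolation=3)
    for p in proj(camera_model('scene'),W(q)): cv2.circle(im2,tuple(int(v) for v in ((p-[170,110])+.5)*2.8),3,(0,255,0),1)
    cv2.imwrite('pics/chk.png',im2)
E
python3 fit.py
```

```text
[ 5.59225210e+02  4.66783636e+01 -1.41319053e-01]
[[ 0.16 -0.41]
 [ 0.48  0.55]
 [-1.24 -0.02]
 [-0.02 -0.11]
 [ 0.22 -1.2 ]
 [ 0.3   0.14]
 [-0.41  0.88]]
knobs U,L mid [[504.6  13.  308.4]
 [472.5  70.1 275. ]]
mark [[593.34151053 -11.70894699  20.        ]]
```

View pics/chk.png

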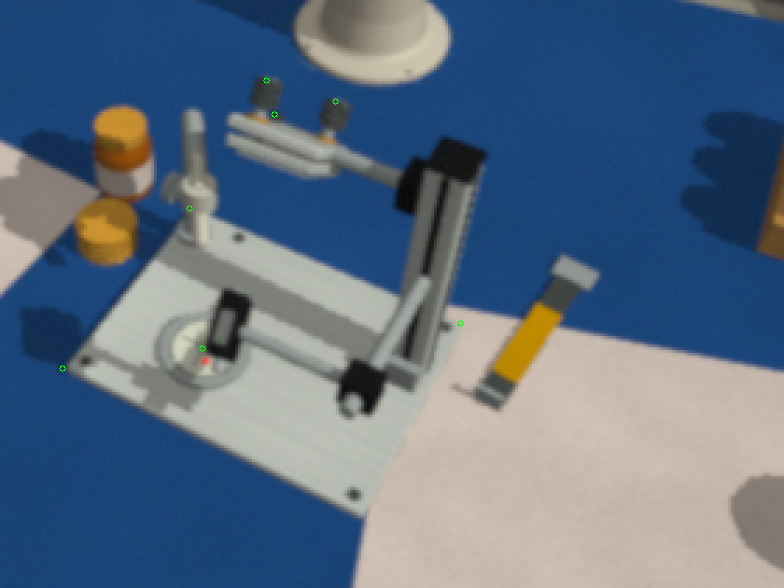

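{"name": "play_rows", "arguments": {
  "targets": [
    {"translation": [0, 0, 40], "turn": 0},
    {"translation": [0, 0, 80], "turn": 0},
    {"translation": [0, 0, 120], "turn": 0},
    {"translation": [10, 20, 150], "turn": 0},
    {"translation": [25, 48, 168], "turn": 0},
    {"translation": [42, 80, 170], "turn": 0},
    {"translation": [60, 115, 170], "turn": 0},
    {"translation": [78, 150, 170], "turn": 0},
    {"translation": [96, 185, 170], "turn": 0},
    {"translation": [114, 220, 170], "turn": 0}
  ],
  "grip": 0.48,
  "squeeze": 30
}}

```text
clock: 1.63
ee_pos: [279.1, -407.0, 396.9]
tcp_rot: [0.992, 0.128, -0.0, 0.0]
contact_force: [1.5, -0.5, -0.3]
gripper_width: 0.484
```

{"name": "play_rows", "arguments": {
  "targets": [
    {"translation": [18, 35, 0], "turn": 0},
    {"translation": [36, 70, 0], "turn": 0},
    {"translation": [54, 105, 0], "turn": 0},
    {"translation": [72, 140, 0], "turn": 0},
    {"translation": [90, 175, 0], "turn": 0},
    {"translation": [108, 210, 0], "turn": 0},
    {"translation": [126, 245, 0], "turn": 0},
    {"translation": [144, 280, 0], "turn": 0},
    {"translation": [162, 315, 0], "turn": 0},
    {"translation": [180, 350, 0], "turn": 0}
  ]
}}

```text
clock: 2.47
ee_pos: [458.9, -56.9, 397.3]
tcp_rot: [0.992, 0.127, 0.0, 0.001]
contact_force: [0.3, 0.2, 0.3]
gripper_width: 0.477
```

```bash
python3 - <<'E'
from station import *
import cv2
s=state(); print(s['joint_pos'].round(2) if hasattr(s['joint_pos'],'round') else s['joint_pos'],s['ee_pos'],s['clock'])
im,d=capture('top'); cv2.imwrite('pics/t1.png',im[:,:,::-1])
E
```

```text
[ 1.05  0.04 -1.01  1.74  0.04  1.38 -1.28] [458.94130778 -56.92633495 397.27386136] 2.4667
```

View pics/t1.png

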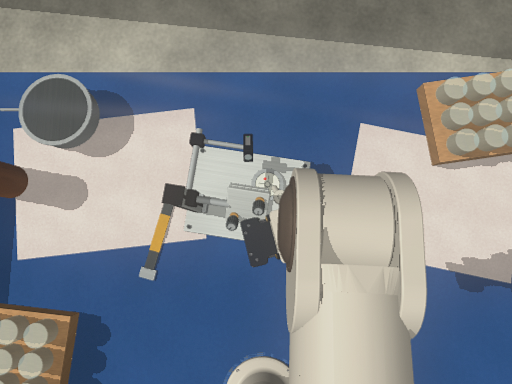

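{"name": "play_rows", "arguments": {
  "targets": [
    {"translation": [15, 25, 0], "turn": 0},
    {"translation": [30, 50, -10], "turn": 0},
    {"translation": [44, 72, -25], "turn": 2},
    {"translation": [44, 72, -48], "turn": 2},
    {"translation": [44, 72, -50], "turn": 2},
    {"translation": [44, 72, -50], "turn": 2},
    {"translation": [44, 72, -50], "turn": 2},
    {"translation": [44, 72, -50], "turn": 2},
    {"translation": [44, 72, -50], "turn": 2},
    {"translation": [44, 72, -50], "turn": 2}
  ]
}}

```text
clock: 3.35
ee_pos: [502.9, 12.4, 347.7]
tcp_rot: [0.99, 0.144, 0.001, 0.001]
contact_force: [0.1, 0.7, 1.0]
gripper_width: 0.479
```

```bash
python3 - <<'E'
from station import *
from fit import *
q=np.load('q.npy')
M=camera_model('wrist')
im,d=capture('wrist'); im=im[:,:,::-1].copy()
P=W(q,[mt(26,-26,74),mt(-26,26,74),mt(26,-26,61),mt(-26,26,61)])
pp=proj(M,P); print(pp)
for p in pp: cv2.circle(im,tuple(int(v) for v in p),3,(0,255,0),1)
cv2.imwrite('pics/w2.png',im)
im,d=capture('top'); cv2.imwrite('pics/t2.png',cv2.resize(im[120:260,180:340,::-1],None,fx=4,fy=4))
E
```

```text
[[248.5700709  235.5136404 ]
 [167.90339956 233.76739696]
 [253.74138219 219.20835806]
 [174.64193253 219.8943527 ]]
```

View pics/w2.png

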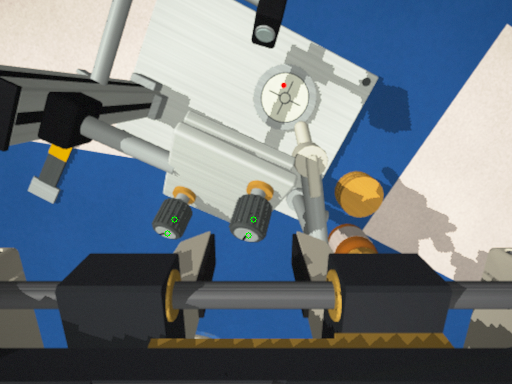

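View pics/t2.png

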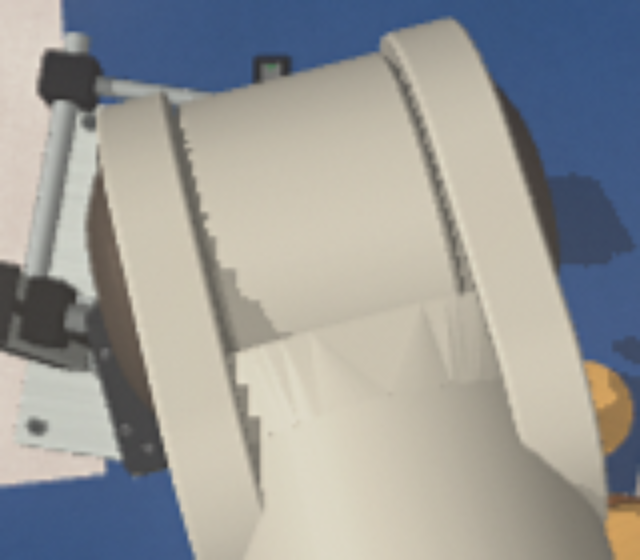

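{"name": "play_rows", "arguments": {
  "targets": [
    {"translation": [0, 1, -25], "turn": 0},
    {"translation": [0, 1, -45], "turn": 0},
    {"translation": [0, 1, -55], "turn": 0},
    {"translation": [0, 1, -55], "turn": 0},
    {"translation": [0, 1, -55], "turn": 0},
    {"translation": [0, 1, -55], "turn": 0},
    {"translation": [0, 1, -55], "turn": 0},
    {"translation": [0, 1, -55], "turn": 0},
    {"translation": [0, 1, -55], "turn": 0},
    {"translation": [0, 1, -55], "turn": 0}
  ]
}}

```text
clock: 4.28
ee_pos: [502.7, 14.1, 292.1]
tcp_rot: [0.989, 0.145, 0.0, 0.0]
contact_force: [0.0, 0.2, 0.0]
gripper_width: 0.48
```

{"name": "play_rows", "arguments": {
  "targets": [
    {"translation": [0, 0, 0], "turn": 0},
    {"translation": [0, 0, 0], "turn": 0},
    {"translation": [0, 0, 0], "turn": 0},
    {"translation": [0, 0, 0], "turn": -7},
    {"translation": [0, 0, 0], "turn": -14},
    {"translation": [0, 0, 0], "turn": -21},
    {"translation": [0, 0, 0], "turn": -28},
    {"translation": [0, 0, 0], "turn": -35},
    {"translation": [0, 0, 0], "turn": -42},
    {"translation": [0, 0, 0], "turn": -49}
  ],
  "grip": 0.0,
  "squeeze": 25
}}

```text
clock: 5.12
ee_pos: [502.2, 16.6, 292.0]
tcp_rot: [0.96, -0.28, -0.0, -0.001]
contact_force: [-2.1, 5.3, 1.9]
gripper_width: 0.291
```

```bash
cat > look.py <<'E'
from station import *
from fit import *
import sys
q=np.load('q.npy')
s=state(); M=camera_model('wrist'); im,d=capture('wrist')
mk=proj(M,W(q,[42,-53,20]))[0]; print('t',s['clock'],'mark px',mk.round(1),'grip',round(s['gripper_width'],3),'F',np.round(s['contact_force'],1))
l,t=[int(max(0,v-25)) for v in mk]; r,b=int(mk[0]+25),int(mk[1]+25)
sp=spotpix(im,(l,t,r,b)); print('spot',sp)
if sp:
    w=ray_z(M,sp[0],sp[1],20)-W(q,[42,-53,20])[0]; c,s_=np.cos(q[2]),np.sin(q[2])
    e=np.array([c*w[0]+s_*w[1],-s_*w[0]+c*w[1]]); print('err stand mm (calib)',e.round(1))
    print('need cw rad U,L',np.linalg.solve([[-4.55,-.28],[.22,-4.1]],-e).round(2))
n=sys.argv[1]; a=im[:,:,::-1]
cv2.imwrite(f'pics/{n}.png',a)
z=a[t:b,l:r]; cv2.imwrite(f'pics/{n}z.png',cv2.resize(z,None,fx=10,fy=10,interpolation=cv2.INTER_CUBIC)); print('zoom origin',l,t)
E
python3 look.py w3
```

```text
t 5.1167 mark px [234.4  87.3] grip 0.291 F [-2.1  5.3  1.9]
spot (np.float64(222.80891428571428), np.float64(81.87268571428571), 38)
err stand mm (calib) [12.4 11. ]
need cw rad U,L [2.55 2.81]
zoom origin 209 62
```

View pics/w3.png

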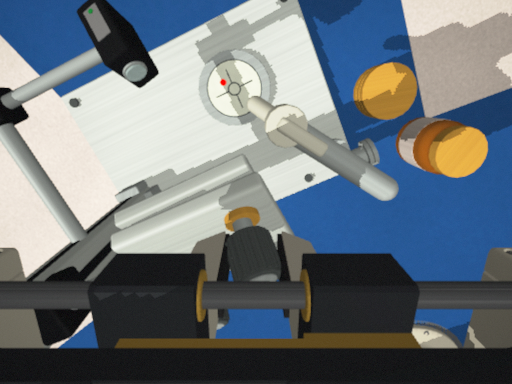

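```bash
python3 - <<'E'
import cv2
from h import *
im=cv2.imread('pics/w2.png')[:,:,::-1]
print(spotpix(im,(260,72,310,122)))
im=cv2.imread('pics/w2.png')[62:132,250:320]
cv2.imwrite('pics/w2z.png',cv2.resize(im,None,fx=8,fy=8,interpolation=2))
E
```

```text
(np.float64(283.3188542650299), np.float64(84.87409505823103), 27)
```

View pics/w2z.png

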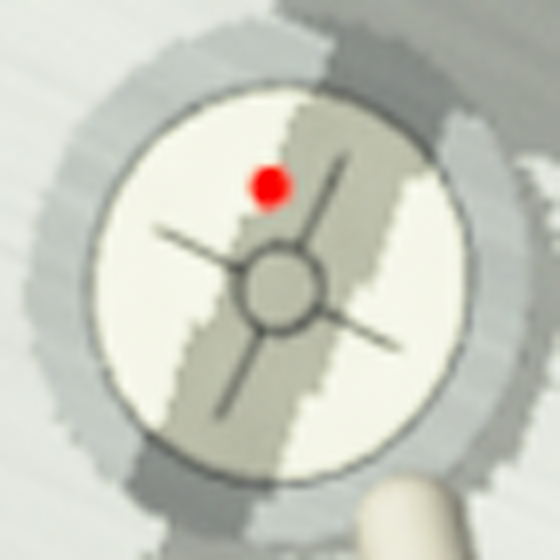

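View pics/w3z.png

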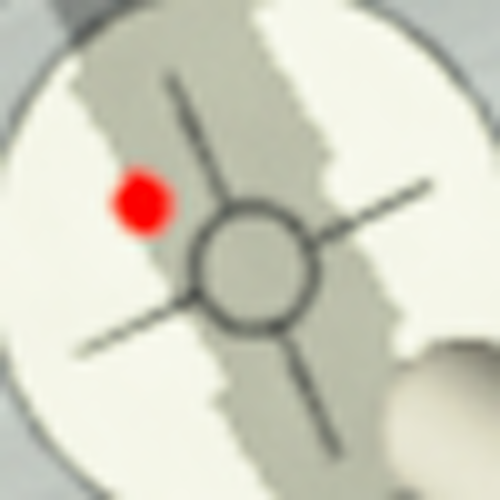

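{"name": "play_rows", "arguments": {
  "targets": [
    {"translation": [0, 0, 0], "turn": 0},
    {"translation": [0, 0, 0], "turn": 0},
    {"translation": [0, 0, 0], "turn": 7},
    {"translation": [0, 0, 0], "turn": 14},
    {"translation": [0, 0, 0], "turn": 21},
    {"translation": [0, 0, 0], "turn": 28},
    {"translation": [0, 0, 0], "turn": 35},
    {"translation": [0, 0, 0], "turn": 42},
    {"translation": [0, 0, 0], "turn": 49},
    {"translation": [0, 0, 0], "turn": 49}
  ],
  "grip": 0.4
}}

```text
clock: 6.0
ee_pos: [502.5, 12.7, 291.4]
tcp_rot: [0.989, 0.148, -0.0, 0.0]
contact_force: [-1.1, 0.2, 0.5]
gripper_width: 0.4
```

```bash
cat > look.py <<'E'
from station import *
from fit import *
import sys
q=np.load('q.npy')
s=state(); M=camera_model('wrist'); im,d=capture('wrist')
c,s_=np.cos(q[2]),np.sin(q[2])
a=np.linspace(0,2*np.pi,60,endpoint=False)
def circ(r): return proj(M,W(q,np.stack([42+r*np.cos(a),-53+r*np.sin(a),20+0*a],-1)))
cr=[]
for r in np.arange(11,21,1.):
    for k in range(4): cr.append([42+r*np.cos(k*np.pi/2),-53+r*np.sin(k*np.pi/2),20])
cr=proj(M,W(q,np.array(cr)))
cn=W(q,[42,-53,20])[0]; mk=proj(M,cn)
g=im[...,2].astype(np.float32); g=g-cv2.GaussianBlur(g,(0,0),3)
red=(im[...,0].astype(int)-im[...,1]>40); red=cv2.dilate(red.astype(np.uint8),np.ones((3,3)))>0; g[red]=0
rg=circ(7.6)
best=(1e9,)
for dx in np.arange(-5,5.1,.2):
    for dy in np.arange(-5,5.1,.2):
        P=np.vstack([rg,cr]).astype(np.float32)+np.float32([dx,dy])
        v=cv2.remap(g,P[:,0:1],P[:,1:2],1).ravel(); sc=v[:60].mean()+.5*v[60:].mean()
        if sc<best[0]: best=(sc,dx,dy)
m2=mk+np.array(best[1:]); print('t',round(s['clock'],2),'mark px',mk.round(1),'ring found',m2.round(1),'score',round(best[0],1),'grip',round(s['gripper_width'],3),'F',np.round(s['contact_force'],1))
l,t=int(m2[0]-25),int(max(0,m2[1]-25)); r,b=l+50,t+50
sp=spotpix(im,(l,t,r,b)); print('spot',np.round(sp,1) if sp else None)
if sp:
    w=ray_z(M,sp[0],sp[1],20)-ray_z(M,m2[0],m2[1],20)
    e=np.array([c*w[0]+s_*w[1],-s_*w[0]+c*w[1]]); print('err stand mm',e.round(2), 'need cw rad U,L',np.linalg.solve([[-4.55,-.28],[.22,-4.1]],-e).round(2))
n=sys.argv[1]; A=im[:,:,::-1]
cv2.imwrite(f'pics/{n}.png',A); cv2.imwrite(f'pics/{n}z.png',cv2.resize(A[t:b,l:r],None,fx=10,fy=10,interpolation=cv2.INTER_CUBIC))
E
python3 look.py w4
```

```text
t 6.0 mark px [290.8  97.4] ring found [289.6  97.6] score -60.0 grip 0.4 F [-1.1  0.2  0.5]
spot [287.6  84.7  36. ]
err stand mm [13.31  9.7 ] need cw rad U,L [2.77 2.51]
```

View pics/w4.png

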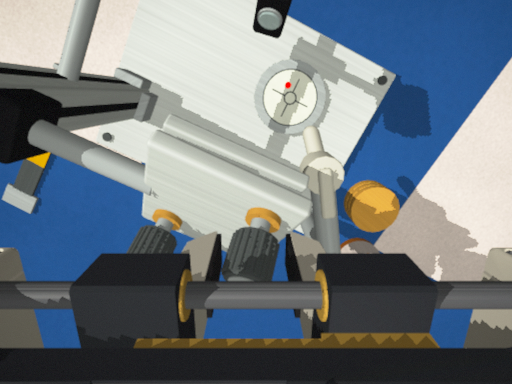

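{"name": "play_rows", "arguments": {
  "targets": [
    {"translation": [0, 0, 0], "turn": 0},
    {"translation": [0, 0, 0], "turn": 0},
    {"translation": [0, 0, 0], "turn": 0},
    {"translation": [0, 0, 0], "turn": -7},
    {"translation": [0, 0, 0], "turn": -14},
    {"translation": [0, 0, 0], "turn": -21},
    {"translation": [0, 0, 0], "turn": -28},
    {"translation": [0, 0, 0], "turn": -35},
    {"translation": [0, 0, 0], "turn": -42},
    {"translation": [0, 0, 0], "turn": -49}
  ],
  "grip": 0.0,
  "squeeze": 40
}}

```text
clock: 6.88
ee_pos: [501.0, 17.2, 292.4]
tcp_rot: [0.96, -0.28, -0.002, -0.001]
contact_force: [-3.4, 4.3, 3.0]
gripper_width: 0.28
```

```bash
python3 look.py w5
```

```text
t 6.88 mark px [233.9  85.8] ring found [233.5  87. ] score -59.7 grip 0.28 F [-3.4  4.3  3. ]
spot [223.   81.9  34. ]
err stand mm [11.47  9.77] need cw rad U,L [2.37 2.51]
```

{"name": "play_rows", "arguments": {
  "targets": [
    {"translation": [0, 1, 0], "turn": 0},
    {"translation": [0, 2, 0], "turn": 7},
    {"translation": [0, 2, 0], "turn": 14},
    {"translation": [0, 2, 0], "turn": 21},
    {"translation": [0, 2, 0], "turn": 28},
    {"translation": [0, 2, 0], "turn": 35},
    {"translation": [0, 2, 0], "turn": 42},
    {"translation": [0, 2, 0], "turn": 49},
    {"translation": [0, 2, 0], "turn": 52},
    {"translation": [0, 2, 0], "turn": 52}
  ],
  "grip": 0.38
}}

```text
clock: 7.77
ee_pos: [502.6, 15.8, 291.7]
tcp_rot: [0.985, 0.171, 0.0, 0.0]
contact_force: [-0.9, 0.1, 0.1]
gripper_width: 0.383
```

{"name": "play_rows", "arguments": {
  "targets": [
    {"translation": [0, 0, 0], "turn": 0},
    {"translation": [0, 0, 0], "turn": 0},
    {"translation": [0, 0, 0], "turn": -7},
    {"translation": [0, 0, 0], "turn": -14},
    {"translation": [0, 0, 0], "turn": -21},
    {"translation": [0, 0, 0], "turn": -28},
    {"translation": [0, 0, 0], "turn": -35},
    {"translation": [0, 0, 0], "turn": -42},
    {"translation": [0, 0, 0], "turn": -49},
    {"translation": [0, 0, 0], "turn": -55}
  ],
  "grip": 0.0,
  "squeeze": 60
}}

```text
clock: 8.6
ee_pos: [503.0, 16.4, 292.0]
tcp_rot: [0.952, -0.306, 0.001, -0.0]
contact_force: [-5.9, 0.4, 9.0]
gripper_width: 0.279
```

```bash
python3 look.py w6
```

```text
t 8.6 mark px [230.6  89.7] ring found [230.2  90.9] score -54.2 grip 0.279 F [-5.9  0.4  9. ]
spot [220.5  88.2  35. ]
err stand mm [8.79 9.71] need cw rad U,L [1.78 2.46]
```

{"name": "play_rows", "arguments": {
  "targets": [
    {"translation": [0, 0, 0], "turn": 0},
    {"translation": [0, 0, 0], "turn": 7},
    {"translation": [0, 0, 0], "turn": 14},
    {"translation": [0, 0, 0], "turn": 21},
    {"translation": [0, 0, 0], "turn": 28},
    {"translation": [0, 0, 0], "turn": 35},
    {"translation": [0, 0, 0], "turn": 42},
    {"translation": [0, 0, 0], "turn": 49},
    {"translation": [0, 0, 0], "turn": 55},
    {"translation": [0, 0, 0], "turn": 55}
  ],
  "grip": 0.38
}}

```text
clock: 9.48
ee_pos: [502.4, 16.0, 291.5]
tcp_rot: [0.985, 0.173, -0.0, -0.0]
contact_force: [-0.6, -0.4, 0.1]
gripper_width: 0.379
```

{"name": "play_rows", "arguments": {
  "targets": [
    {"translation": [0, 0, 0], "turn": 0},
    {"translation": [0, 0, 0], "turn": 0},
    {"translation": [0, 0, 0], "turn": -7},
    {"translation": [0, 0, 0], "turn": -14},
    {"translation": [0, 0, 0], "turn": -21},
    {"translation": [0, 0, 0], "turn": -28},
    {"translation": [0, 0, 0], "turn": -35},
    {"translation": [0, 0, 0], "turn": -42},
    {"translation": [0, 0, 0], "turn": -49},
    {"translation": [0, 0, 0], "turn": -55}
  ],
  "grip": 0.0,
  "squeeze": 60
}}

```text
clock: 10.32
ee_pos: [502.0, 17.0, 292.3]
tcp_rot: [0.952, -0.306, -0.0, 0.0]
contact_force: [-3.0, -0.4, 1.0]
gripper_width: 0.282
```

```bash
python3 look.py w7
```

```text
t 10.32 mark px [230.2  88.5] ring found [229.8  89.7] score -52.3 grip 0.282 F [-3.  -0.4  1. ]
spot [221.1  88.9  34. ]
err stand mm [6.26 9.79] need cw rad U,L [1.22 2.45]
```

View pics/w7.png

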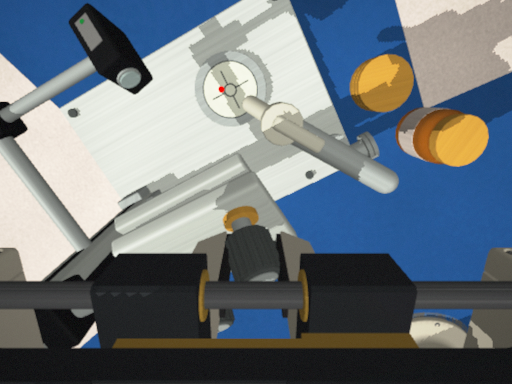

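{"name": "play_rows", "arguments": {
  "targets": [
    {"translation": [0, 0, 0], "turn": 0},
    {"translation": [0, 0, 0], "turn": 7},
    {"translation": [0, 0, 0], "turn": 14},
    {"translation": [0, 0, 0], "turn": 21},
    {"translation": [0, 0, 0], "turn": 28},
    {"translation": [0, 0, 0], "turn": 35},
    {"translation": [0, 0, 0], "turn": 42},
    {"translation": [0, 0, 0], "turn": 49},
    {"translation": [0, 0, 0], "turn": 55},
    {"translation": [0, 0, 0], "turn": 55}
  ],
  "grip": 0.38
}}

```text
clock: 11.2
ee_pos: [502.5, 15.9, 291.5]
tcp_rot: [0.985, 0.173, -0.0, -0.0]
contact_force: [0.5, -0.4, -0.1]
gripper_width: 0.381
```

{"name": "play_rows", "arguments": {
  "targets": [
    {"translation": [0, 0, 0], "turn": 0},
    {"translation": [0, 0, 0], "turn": 0},
    {"translation": [0, 0, 0], "turn": -7},
    {"translation": [0, 0, 0], "turn": -14},
    {"translation": [0, 0, 0], "turn": -21},
    {"translation": [0, 0, 0], "turn": -28},
    {"translation": [0, 0, 0], "turn": -35},
    {"translation": [0, 0, 0], "turn": -42},
    {"translation": [0, 0, 0], "turn": -49},
    {"translation": [0, 0, 0], "turn": -55}
  ],
  "grip": 0.0,
  "squeeze": 60
}}

```text
clock: 12.03
ee_pos: [502.6, 16.7, 292.0]
tcp_rot: [0.952, -0.306, 0.0, -0.0]
contact_force: [-6.6, -0.3, 9.2]
gripper_width: 0.279
```

{"name": "play_rows", "arguments": {
  "targets": [
    {"translation": [0, 0, 0], "turn": 0},
    {"translation": [0, 0, 0], "turn": 7},
    {"translation": [0, 0, 0], "turn": 14},
    {"translation": [0, 0, 0], "turn": 21},
    {"translation": [0, 0, 0], "turn": 28},
    {"translation": [0, 0, 0], "turn": 35},
    {"translation": [0, 0, 0], "turn": 42},
    {"translation": [0, 0, 0], "turn": 49},
    {"translation": [0, 0, 0], "turn": 55},
    {"translation": [0, 0, 0], "turn": 55}
  ],
  "grip": 0.38
}}

```text
clock: 12.87
ee_pos: [502.4, 16.1, 291.6]
tcp_rot: [0.985, 0.173, -0.0, -0.0]
contact_force: [0.3, 0.3, -0.4]
gripper_width: 0.381
```

```bash
python3 look.py w8
```

```text
t 12.87 mark px [296.3 100.5] ring found [295.3 100.9] score -49.0 grip 0.381 F [ 0.3  0.3 -0.4]
spot [289.9  94.4  36. ]
err stand mm [ 3.72 10.54] need cw rad U,L [0.66 2.61]
```

One more near-full stroke on the upper screw.

{"name": "play_rows", "arguments": {
  "targets": [
    {"translation": [0, 0, 0], "turn": 0},
    {"translation": [0, 0, 0], "turn": 0},
    {"translation": [0, 0, 0], "turn": -7},
    {"translation": [0, 0, 0], "turn": -14},
    {"translation": [0, 0, 0], "turn": -21},
    {"translation": [0, 0, 0], "turn": -28},
    {"translation": [0, 0, 0], "turn": -35},
    {"translation": [0, 0, 0], "turn": -42},
    {"translation": [0, 0, 0], "turn": -49},
    {"translation": [0, 0, 0], "turn": -56}
  ],
  "grip": 0.0,
  "squeeze": 60
}}

```text
clock: 13.75
ee_pos: [502.5, 16.9, 292.1]
tcp_rot: [0.949, -0.314, 0.0, -0.0]
contact_force: [-4.8, -0.3, 7.9]
gripper_width: 0.282
```

```bash
python3 look.py w9
```

```text
t 13.75 mark px [229.3  89.4] ring found [229.1  90.4] score -46.5 grip 0.282 F [-4.8 -0.3  7.9]
spot [221.9  93.6  34. ]
err stand mm [ 1.06 10.41] need cw rad U,L [0.08 2.54]
```

{"name": "play_rows", "arguments": {
  "targets": [
    {"translation": [0, 0, 0], "turn": 0},
    {"translation": [0, 0, 5], "turn": 4},
    {"translation": [0, 0, 30], "turn": 11},
    {"translation": [0, 0, 52], "turn": 18},
    {"translation": [-5, 10, 56], "turn": 25},
    {"translation": [-18, 30, 56], "turn": 32},
    {"translation": [-35, 56, 56], "turn": 39},
    {"translation": [-35, 56, 56], "turn": 46},
    {"translation": [-35, 56, 40], "turn": 53},
    {"translation": [-35, 56, 40], "turn": 56}
  ],
  "grip": 0.45
}}

```text
clock: 14.63
ee_pos: [466.2, 72.1, 330.1]
tcp_rot: [0.985, 0.175, -0.001, 0.0]
contact_force: [-0.6, -0.8, -0.4]
gripper_width: 0.451
```

```bash
python3 look.py w10
```

```text
t 14.63 mark px [338.4  89. ] ring found [337.4  89.4] score -42.6 grip 0.451 F [-0.6 -0.8 -0.4]
spot [331.6  84.9  32. ]
err stand mm [ 1.27 10.67] need cw rad U,L [0.12 2.61]
```

View pics/w10.png

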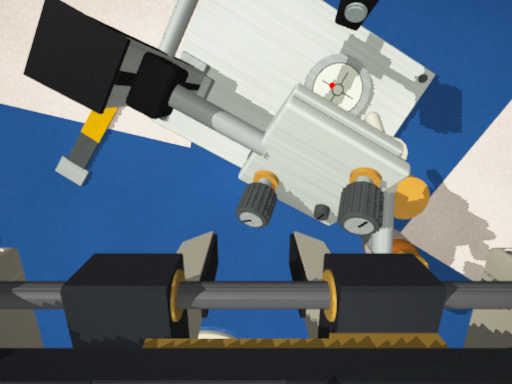

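{"name": "play_rows", "arguments": {
  "targets": [
    {"translation": [0, 0, -25], "turn": 0},
    {"translation": [0, 0, -45], "turn": 0},
    {"translation": [0, 0, -58], "turn": 0},
    {"translation": [0, 0, -65], "turn": 0},
    {"translation": [0, 0, -65], "turn": 0},
    {"translation": [0, 0, -65], "turn": 0},
    {"translation": [0, 0, -65], "turn": 0},
    {"translation": [0, 0, -65], "turn": 0},
    {"translation": [0, 0, -65], "turn": 0},
    {"translation": [0, 0, -65], "turn": 0}
  ],
  "grip": 0.39
}}

```text
clock: 15.52
ee_pos: [467.9, 72.2, 267.3]
tcp_rot: [0.985, 0.171, 0.001, 0.0]
contact_force: [1.1, 0.5, 0.6]
gripper_width: 0.393
```

{"name": "play_rows", "arguments": {
  "targets": [
    {"translation": [0, 0, 0], "turn": 0},
    {"translation": [0, 0, 0], "turn": 0},
    {"translation": [0, 0, 0], "turn": -7},
    {"translation": [0, 0, 0], "turn": -14},
    {"translation": [0, 0, 0], "turn": -21},
    {"translation": [0, 0, 0], "turn": -28},
    {"translation": [0, 0, 0], "turn": -35},
    {"translation": [0, 0, 0], "turn": -42},
    {"translation": [0, 0, 0], "turn": -49},
    {"translation": [0, 0, 0], "turn": -56}
  ],
  "grip": 0.0,
  "squeeze": 60
}}

```text
clock: 16.35
ee_pos: [466.8, 76.0, 267.9]
tcp_rot: [0.95, -0.312, -0.001, -0.002]
contact_force: [-6.3, 6.3, 10.9]
gripper_width: 0.258
```

```bash
python3 look.py w11
```

```text
t 16.35 mark px [249.4  31.3] ring found [249.   32.7] score -47.1 grip 0.258 F [-6.3  6.3 10.9]
spot [242.3  35.6  47. ]
err stand mm [1.08 8.55] need cw rad U,L [0.11 2.09]
```

View pics/w11.png

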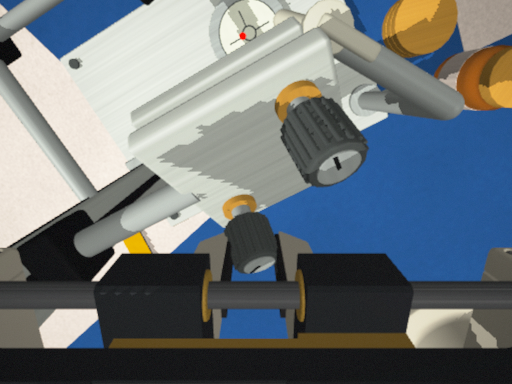

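{"name": "play_rows", "arguments": {
  "targets": [
    {"translation": [0, 1, 0], "turn": 0},
    {"translation": [0, 2, 0], "turn": 7},
    {"translation": [0, 2, 0], "turn": 14},
    {"translation": [0, 2, 0], "turn": 21},
    {"translation": [0, 2, 0], "turn": 28},
    {"translation": [0, 2, 0], "turn": 35},
    {"translation": [0, 2, 0], "turn": 42},
    {"translation": [0, 2, 0], "turn": 49},
    {"translation": [0, 2, 0], "turn": 56},
    {"translation": [0, 2, 0], "turn": 56}
  ],
  "grip": 0.38
}}

```text
clock: 17.23
ee_pos: [467.1, 73.2, 266.5]
tcp_rot: [0.985, 0.172, -0.001, 0.0]
contact_force: [-0.5, -2.4, 1.0]
gripper_width: 0.379
```

{"name": "play_rows", "arguments": {
  "targets": [
    {"translation": [0, 0, 0], "turn": 0},
    {"translation": [0, 0, 0], "turn": 0},
    {"translation": [0, 0, 0], "turn": -7},
    {"translation": [0, 0, 0], "turn": -14},
    {"translation": [0, 0, 0], "turn": -21},
    {"translation": [0, 0, 0], "turn": -28},
    {"translation": [0, 0, 0], "turn": -35},
    {"translation": [0, 0, 0], "turn": -42},
    {"translation": [0, 0, 0], "turn": -49},
    {"translation": [0, 0, 0], "turn": -56}
  ],
  "grip": 0.0
}}

```text
clock: 18.07
ee_pos: [466.7, 76.1, 267.3]
tcp_rot: [0.949, -0.315, -0.001, -0.001]
contact_force: [-13.3, 2.9, 16.1]
gripper_width: 0.266
```

```bash
python3 look.py w12
```

```text
t 18.07 mark px [248.4  31.3] ring found [247.8  32.7] score -42.8 grip 0.266 F [-13.3   2.9  16.1]
spot [242.6  34.8  51. ]
err stand mm [0.92 6.45] need cw rad U,L [0.1  1.58]
```

{"name": "play_rows", "arguments": {
  "targets": [
    {"translation": [0, 0, 0], "turn": 0},
    {"translation": [0, 0, 0], "turn": 7},
    {"translation": [0, 0, 0], "turn": 14},
    {"translation": [0, 0, 0], "turn": 21},
    {"translation": [0, 0, 0], "turn": 28},
    {"translation": [0, 0, 0], "turn": 35},
    {"translation": [0, 0, 0], "turn": 42},
    {"translation": [0, 0, 0], "turn": 49},
    {"translation": [0, 0, 0], "turn": 56},
    {"translation": [0, 0, 0], "turn": 56}
  ],
  "grip": 0.38
}}

```text
clock: 18.95
ee_pos: [467.2, 73.3, 266.6]
tcp_rot: [0.985, 0.171, -0.001, 0.0]
contact_force: [-1.1, -1.6, 1.3]
gripper_width: 0.383
```

{"name": "play_rows", "arguments": {
  "targets": [
    {"translation": [0, 0, 0], "turn": 0},
    {"translation": [0, 0, 0], "turn": 0},
    {"translation": [0, 0, 0], "turn": -7},
    {"translation": [0, 0, 0], "turn": -14},
    {"translation": [0, 0, 0], "turn": -21},
    {"translation": [0, 0, 0], "turn": -28},
    {"translation": [0, 0, 0], "turn": -35},
    {"translation": [0, 0, 0], "turn": -42},
    {"translation": [0, 0, 0], "turn": -49},
    {"translation": [0, 0, 0], "turn": -56}
  ],
  "grip": 0.0
}}

```text
clock: 19.78
ee_pos: [466.7, 76.1, 267.4]
tcp_rot: [0.949, -0.316, -0.001, -0.001]
contact_force: [-13.6, 3.0, 15.5]
gripper_width: 0.257
```

{"name": "play_rows", "arguments": {
  "targets": [
    {"translation": [0, 0, 0], "turn": 0},
    {"translation": [0, 0, 0], "turn": 7},
    {"translation": [0, 0, 0], "turn": 14},
    {"translation": [0, 0, 0], "turn": 21},
    {"translation": [0, 0, 0], "turn": 28},
    {"translation": [0, 0, 0], "turn": 35},
    {"translation": [0, 0, 0], "turn": 42},
    {"translation": [0, 0, 0], "turn": 49},
    {"translation": [0, 0, 0], "turn": 56},
    {"translation": [0, 0, 0], "turn": 56}
  ],
  "grip": 0.38
}}

```text
clock: 20.62
ee_pos: [467.1, 73.4, 266.6]
tcp_rot: [0.985, 0.171, -0.001, 0.0]
contact_force: [-1.7, -3.8, 1.3]
gripper_width: 0.383
```

{"name": "play_rows", "arguments": {
  "targets": [
    {"translation": [0, 0, 0], "turn": 0},
    {"translation": [0, 0, 0], "turn": 0},
    {"translation": [0, 0, 0], "turn": -7},
    {"translation": [0, 0, 0], "turn": -14},
    {"translation": [0, 0, 0], "turn": -21},
    {"translation": [0, 0, 0], "turn": -28},
    {"translation": [0, 0, 0], "turn": -35},
    {"translation": [0, 0, 0], "turn": -42},
    {"translation": [0, 0, 0], "turn": -49},
    {"translation": [0, 0, 0], "turn": -56}
  ],
  "grip": 0.0
}}

```text
clock: 21.45
ee_pos: [466.7, 76.1, 267.4]
tcp_rot: [0.949, -0.316, -0.001, -0.001]
contact_force: [-7.7, 0.6, 11.4]
gripper_width: 0.262
```

```bash
python3 look.py w13
```

```text
t 21.45 mark px [248.2  31.3] ring found [247.8  32.7] score -41.9 grip 0.262 F [-7.7  0.6 11.4]
spot [245.5  33.4  52. ]
err stand mm [0.66 2.74] need cw rad U,L [0.1  0.67]
```

One more full stroke (also enough), then check.

{"name": "play_rows", "arguments": {
  "targets": [
    {"translation": [0, 0, 0], "turn": 0},
    {"translation": [0, 0, 0], "turn": 7},
    {"translation": [0, 0, 0], "turn": 14},
    {"translation": [0, 0, 0], "turn": 21},
    {"translation": [0, 0, 0], "turn": 28},
    {"translation": [0, 0, 0], "turn": 35},
    {"translation": [0, 0, 0], "turn": 42},
    {"translation": [0, 0, 0], "turn": 49},
    {"translation": [0, 0, 0], "turn": 56},
    {"translation": [0, 0, 0], "turn": 56}
  ],
  "grip": 0.38
}}

```text
clock: 22.33
ee_pos: [467.2, 73.4, 266.6]
tcp_rot: [0.985, 0.171, -0.0, 0.0]
contact_force: [-2.0, -4.1, -0.1]
gripper_width: 0.382
```

{"name": "play_rows", "arguments": {
  "targets": [
    {"translation": [0, 0, 0], "turn": 0},
    {"translation": [0, 0, 0], "turn": 0},
    {"translation": [0, 0, 0], "turn": -7},
    {"translation": [0, 0, 0], "turn": -14},
    {"translation": [0, 0, 0], "turn": -21},
    {"translation": [0, 0, 0], "turn": -28},
    {"translation": [0, 0, 0], "turn": -35},
    {"translation": [0, 0, 0], "turn": -42},
    {"translation": [0, 0, 0], "turn": -49},
    {"translation": [0, 0, 0], "turn": -56}
  ],
  "grip": 0.0
}}

```text
clock: 23.17
ee_pos: [466.7, 76.1, 267.4]
tcp_rot: [0.949, -0.316, -0.001, -0.001]
contact_force: [-10.2, 0.9, 12.1]
gripper_width: 0.265
```

```bash
python3 look.py w14
```

```text
t 23.17 mark px [248.2  31.3] ring found [247.6  32.7] score -46.4 grip 0.265 F [-10.2   0.9  12.1]
spot [247.   32.6  49. ]
err stand mm [0.4  0.48] need cw rad U,L [0.08 0.12]
```

{"name": "play_rows", "arguments": {
  "targets": [
    {"translation": [0, 0, 0], "turn": 0},
    {"translation": [0, 0, 0], "turn": 0},
    {"translation": [0, 0, 0], "turn": 0},
    {"translation": [0, 0, 20], "turn": 0},
    {"translation": [0, 0, 45], "turn": 0},
    {"translation": [0, 0, 70], "turn": 0},
    {"translation": [0, 0, 85], "turn": 7},
    {"translation": [0, 0, 90], "turn": 14},
    {"translation": [0, 0, 90], "turn": 14},
    {"translation": [0, 0, 90], "turn": 14}
  ],
  "grip": 0.45
}}

```text
clock: 24.05
ee_pos: [467.8, 74.3, 356.7]
tcp_rot: [0.981, -0.196, 0.0, -0.0]
contact_force: [0.2, -1.0, -0.9]
gripper_width: 0.449
```

```bash
python3 look.py w15
```

```text
t 24.05 mark px [274.3  47.7] ring found [273.7  48.7] score -43.5 grip 0.449 F [ 0.2 -1.  -0.9]
spot [273.2  48.4  30. ]
err stand mm [0.53 0.63] need cw rad U,L [0.11 0.16]
```

View pics/w15z.png

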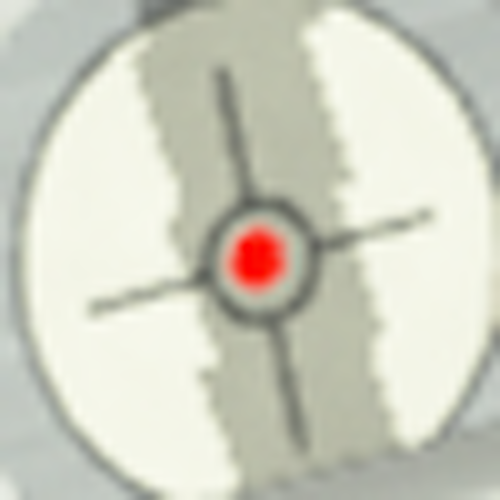

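The zoom shows the whole red spot at (257, 258), inside the dark ring centred at about (262, 261). The gripper is clear of both screws, so I'm handing in the job.

```bash
python3 -c "
from station import *
print(job_done())"
```

```text
the job is handed in; nothing more can be done
None
```

The red spot now lies wholly inside the engraved ring, and I handed the job in at about 24 s of the 58 s allowed. `job_done()` gives no verdict, so success rests on the checks below.

- **What I did:** I gripped each knob across the stand's y axis and turned it clockwise in repeated strokes of about 50 degrees. The upper screw took six strokes and the lower one five. I measured the spot against the ring with the wrist camera along the way, then opened the fingers and lifted clear.
- **Spot position:** after letting go, the spot centre was about 0.5 mm off in x and 0.6 mm off in y, against the 3.5 mm limit. It hardly moved on release: the reading just before was 0.4 and 0.5 mm.
- **Contact:** wrist force readings peaked at about 21 N, while gripping the knobs. Nothing I saw suggested contact with the sensor or the mount plate.
- **Disagreements:** the calibrated mark position was about 1 px (1 to 2 mm) off the ring seen in the picture, so I measured from the ring itself. The networks never found the spot, and some of their other finds were wrong, such as the top picture's lower screw. I therefore worked from colour, hand-read points and the known geometry.
- **Not checked:** I did not measure the positions of the jar, lids and hive tool at the end.

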